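Index a carving turntable to its spring plunger and clamp it again

ROBOT

A 6-joint arm with a two-finger parallel gripper is mounted at the origin on the work surface; the furniture and walls round the work are solid. World frame = base frame: x ahead of the robot, y to its left, z up, the work surface at z = 0. Lengths are in m, angles in rad, forces in N, time in s.
With the tool pointing down it reaches from about 0.35 to 0.775 m from the base axis. Payload 7.3 kg.
Tool frame: the origin (TCP) lies midway between the tips of the shut fingers; the grasp point (between the pads) lies 19 mm behind it; x points along the fingers, z is the direction in which the jaws open and shut, and the axes are right-handed (so a half turn about x gives the same grasp; the last joint's range is limited). The gripper opens to 92 mm and grips with 3 to 60 N. Pads are 19 mm wide; open, the fingers measure 130 mm over their backs; the gripper's body (75 mm by 190 mm) begins 47 mm behind the grasp point.
Start: joints at [1.198, 0.342, 1.524, -0, 1.275, -0.146], TCP at [0.118, 0.512, 0.227] pointing down, gripper open.
Joint ranges: [-2.53, 2.53], [-0.77, 2.02], [0.04, 2.7], [-1, 4.14], [0.28, 2.66], [-3.11, 3.11]. Speed limits (rad/s): [2.57, 2.57, 3.14, 3.14, 3.14, 3.14].

INTERFACE

Orientations are given as [roll, pitch, yaw] about the fixed x, y, z axes, in that order (R = Rz(yaw) Ry(pitch) Rx(roll)).
In Python, from cell import observe, cams, robot gives the robot as it stands.
- The arm moves only by the tool jog_arm, never from a script. Its argument "plan" is one flat list of numbers, 7 for each row, row after row: the turn, a rotation vector about the tool's x, y, z in degrees, then the shift along the tool's x, y, z in cm, then the opening, from -1 (shut) to 1 (fully open). In form: [ax, ay, az, x, y, z, jaw, ax, ay, az, x, y, z, jaw, ...]. A call has 1 to 10 rows; each row is the pose to reach, as a shift and turn from the pose commanded when the call began, along the tool's axes at that moment; what a row does not reach only later rows make up. A row lasts 1/10 s, in which the tool goes at most 50 mm and 8.59 degrees, less where a joint would pass 70% of its speed; a pose out of reach is approached as far as the arm can. A call with a gripper value outside its range is refused whole. The fingers move at their own pace and stop on an object; "newtons" is the grip in N (left out, the last holds). Time passes only in rows, so rows that repeat a pose let the fingers close. It gives the time, the measured TCP pose, the force and the opening at its end, in the units of the state.
- observe(): the state, without advancing time (a new reading comes with each control period).
- cams.read_camera(name): name is "scene" or "top" or "wrist"; returns a dict with "image" (400x640x3 uint8, red, green, blue), "fov_y" (degrees; the focal length in pixels is half the picture's height over the tangent of half this angle, whatever the lens; pixels are square), "cx", "cy" (the principal point, pixels), "k1" (the pictures are not rectified: a ray, as slopes to the right and down, at radius r is drawn at 1 + k1 r^2 times it, then the intrinsics apply), "T" (4x4, takes a point from camera to world coordinates). Camera axes: x right, y down, z forward; pixel columns grow to the right and rows downward; lengths in m; the calibration is good to about 2 mm. A picture is of the moment at which its call begins. There is no depth.
- robot.hand_in(): hands the job in, once; it reports no verdict.
The state is a dict: "time": time; "qpos": joint angles; "qvel": joint speeds; "joint_efforts": joint torques, N m; "tool_pos": TCP position; "tool_rot": TCP orientation; "contact_force": force on the tool from outside, world axes, zero at the start; "torque": the same for the moment, N m; "opening": finger opening in m.
Only numpy, scipy, OpenCV 4.12 (cv2) and the standard library are available. Lean on these libraries where they do the work, as an engineer would, in place of code of your own. Each camera call takes 0.05 s, during which the arm holds its last target.

TASK

The carving stand's turntable was clamped between stations. Swing the clamp lever anticlockwise to free the turntable, push the turntable's upright post anticlockwise (seen from above) until the spring plunger clicks home into its hidden notch, leave it there, then swing the clamp lever back clockwise until it is fully tight.

Things in the scene. Friction and masses are not known exactly. Their poses are not given: they have to be found in the camera images.
- stand: Fixed carving stand: plywood base 214 x 274 x 14 mm, a grey drum with the pale round metal turntable (diameter 190 mm, top 60 mm above the bench), and a clamp pillar on the -y side. Origin on the bench under the turntable's axis; x from the plunger side to the back (roughly away from the robot), y left, z up. Place and yaw differ each time.
- turntable_axis (a point): Centre of the turntable's top face (60 mm above the bench), on its upright turning axis. A rough wooden ball is held there in a cup with three jaws, reaching to about 115 mm above the bench and 36 mm from the axis.
- post_mid (a point): Middle, 86 mm above the bench, of the upright wooden push post on the turntable: round, diameter 22 mm, 80 mm from the axis, reaching from 60 to 112 mm above the bench. Push it sideways round the axis, without grasping; with the clamp off this takes about 2 to 5 N.
- turntable (a joint): Turn in rad, growing anticlockwise seen from above, limits 0 and 2.6; at 0 the post lies 60 degrees anticlockwise from the stand's +x. Starts at 0 to 0.35. The notch lies somewhere between 1.0 and 1.9, set anew each time and hidden under the turntable: find it by feel or by watching the plunger. Near it (within about 0.1 rad) the plunger pulls the turntable in and centres it.
- plunger (a joint): Travel in m of the sprung steel plunger on the stand's -x side. 0: riding on the cam's rim, cap far out; about 0.013: dropped into the notch, cap 13 mm nearer the axis. In the notch the force at the post climbs over 10 mm or so of pushing; at about 25 N the turntable is forced on past the notch. So push slowly (30 to 45 mm/s) and stop at a rise of some 9 N.
- plunger_cap (a point): Centre of the outer face of the plunger's round cap (diameter 22 mm), 30 mm above the bench, 132 mm from the turntable's axis when riding on the rim, about 119 mm when dropped in.
- lever_axis (a point): On the upright axis of the clamp lever, 78 mm above the bench, 128 mm from the turntable's axis on the stand's -y side.
- lever_grip (a point): Middle, 113 mm above the bench, of the lever's upright wooden grip: round, diameter 22 mm, from 90 to 136 mm above the bench, 85 mm from the lever's axis, at the end of a level bar 11 mm thick at 88 mm above the bench. Push it sideways round the lever's axis with the fingers beside it.
- clamp_lever (a joint): Turn in rad: 0 fully tight at its stop (lever points to the stand's -x), growing anticlockwise seen from above as it is backed off, to a stop at 1.3. The turntable drags hard up to about 0.5 and is free above about 0.7. The lever stays where left; backing off takes about 2 to 6 N at the grip, tightening up to about 9 N.
- block_plane: Bystander: small wooden hand plane, 52 x 150 mm, 80 mm high; origin under its middle. Leave it alone.
- wax_tin: Bystander: round tin, 69 mm in diameter, 59 mm high; origin under its middle. Leave it alone.
- sanding_block: Bystander: cork sanding block, 60 x 97 mm, 26 mm high; origin under its middle. Leave it alone.

How it is judged:
On the way, in this order (a step that is already met when the one before it is completed fails the run):
1. the clamp lever is backed off by at least 0.4 rad (value of joint clamp_lever above 0.4 rad), for 0.1 s.
2. with the clamp still backed off, the plunger has dropped into the notch (at least 9 mm in) (value of joint plunger above 0.009 m and value of joint clamp_lever above 0.4 rad), for 0.3 s.
3. the clamp lever is tight again (value of joint clamp_lever below 0.15 rad), for 0.2 s.
At the end, for the whole second after the job is handed in: The plunger rests in the notch (at least 9 mm in), the turntable is still, and the clamp lever is back within 0.15 rad of its tight stop (value of joint plunger above 0.009 m and value of joint clamp_lever below 0.15 rad and velocity of joint turntable between -0.05 and 0.05 rad/s); the robot touches nothing.
It fails at once if a bystander (hand plane, tin or sanding block) is moved by more than 30 mm (distance of any of block_plane, wax_tin, sanding_block from where it was at the start of the episode above 0.03 m).
It also fails if it takes over 64 s, if anything falls off the work surface, if the arm or the gripper's body presses on something with over 40 N, if the wrist force passes 120 N, or if a joint passes its speed limit or range.

## Working session

There is one attempt and no reset: what is moved stays moved. The work goes in short steps, Python scripts to look and compute and a tool call to move; the robot and the scene stay as the last step left them, time stands still between calls to the robot, and variables do not carry over. Pictures are saved under pics/ and viewed, and the job is handed in when it is done.

Besides the shell and the picture viewer there is one more tool, called after "Emit:" as name(argument=value, ...) on one line, values as JSON. jog_arm: Moves the arm, as the interface text tells. Its arguments: {"type":"object","properties":{"plan":{"type":"array"},"newtons":{"type":"number"}},"required":["plan"]}

```bash
ls; mkdir -p pics; python3 - <<'E'
from cell import observe, cams, robot
import cv2, numpy as np
for n in ["scene","top","wrist"]:
    c=cams.read_camera(n); cv2.imwrite(f"pics/{n}0.png",c["image"][:,:,::-1])
    print(n,c["fov_y"],c["cx"],c["cy"],c["k1"]);print(np.round(c["T"],3))
s=observe()
for k in s: print(k,np.round(s[k],3))
E
```

```text
pics
scene 49.07578782875142 325.7517847692712 194.9091247403855 -0.08247626532318449
[[ 0.632 -0.337  0.698 -0.277]
 [-0.775 -0.267  0.573 -0.678]
 [-0.007 -0.903 -0.43   0.612]
 [ 0.     0.     0.     1.   ]]
top 45.43436244385793 324.81744814928663 201.90412974120022 -0.05959753816737303
[[ 0.076 -0.977  0.2    0.298]
 [-0.997 -0.075  0.012 -0.009]
 [ 0.003 -0.2   -0.98   1.39 ]
 [ 0.     0.     0.     1.   ]]
wrist 71.6249598276626 323.60907622921275 202.28454609837726 0.01067680533561324
[[ 0.226  0.944  0.241  0.053]
 [ 0.974 -0.218 -0.057  0.527]
 [-0.002  0.247 -0.969  0.383]
 [ 0.     0.     0.     1.   ]]
time 0.15
qpos [ 1.198  0.343  1.525 -0.     1.275 -0.146]
qvel [-0.    -0.002 -0.005  0.001 -0.001 -0.   ]
joint_efforts [ 1.0000e-03 -4.3147e+01 -2.4435e+01  7.2000e-02  5.4000e-02 -0.0000e+00]
tool_pos [0.118 0.511 0.226]
tool_rot [ 2.998  1.57  -1.942]
contact_force [ 0.384 -0.206 -0.916]
torque [ 0.037 -0.012 -0.008]
opening 0.092
```

View pics/scene0.png

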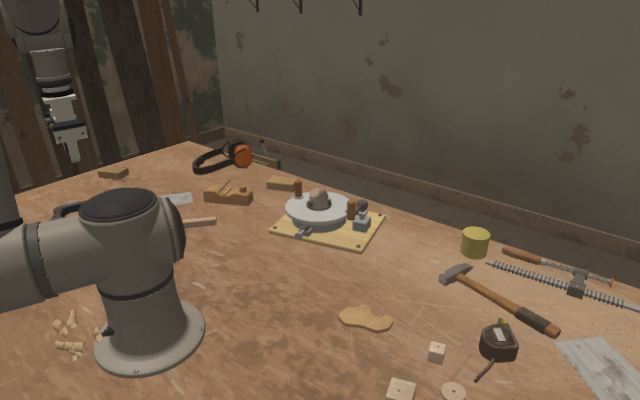

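View pics/top0.png

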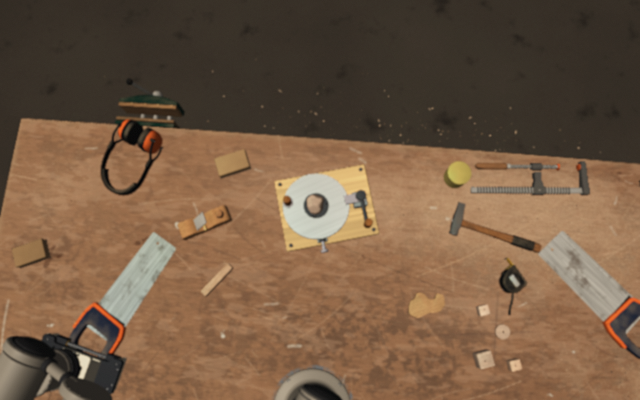

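```bash
cat > h.py <<'E'
import numpy as np, cv2
from scipy.spatial.transform import Rotation as Ro
def K(c):
    f=200/np.tan(np.radians(c["fov_y"]/2)); return np.array([[f,0,c["cx"]],[0,f,c["cy"]],[0,0,1.]]), np.array([c["k1"],0,0,0.])
def ray(c,uv):
    k,d=K(c); p=cv2.undistortPoints(np.array([[uv]],float),k,d)[0,0]
    return c["T"][:3,3], c["T"][:3,:3]@np.array([p[0],p[1],1])
def onz(c,uv,z):
    o,r=ray(c,uv); return o+r*(z-o[2])/r[2]
def proj(c,P):
    k,d=K(c); Ti=np.linalg.inv(c["T"]); rv=cv2.Rodrigues(Ti[:3,:3])[0]
    return cv2.projectPoints(np.array(P,float).reshape(-1,3),rv,Ti[:3,3],k,d)[0][:,0]
E
python3 - <<'E'
import cv2
a=cv2.imread('pics/top0.png')[150:265,260:395]; cv2.imwrite('pics/topz.png',cv2.resize(a,None,fx=5,fy=5,interpolation=cv2.INTER_CUBIC))
a=cv2.imread('pics/scene0.png')[165:255,260:400]; cv2.imwrite('pics/scenez.png',cv2.resize(a,None,fx=5,fy=5,interpolation=cv2.INTER_CUBIC))
E
```

```text
(no output)
```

View pics/topz.png

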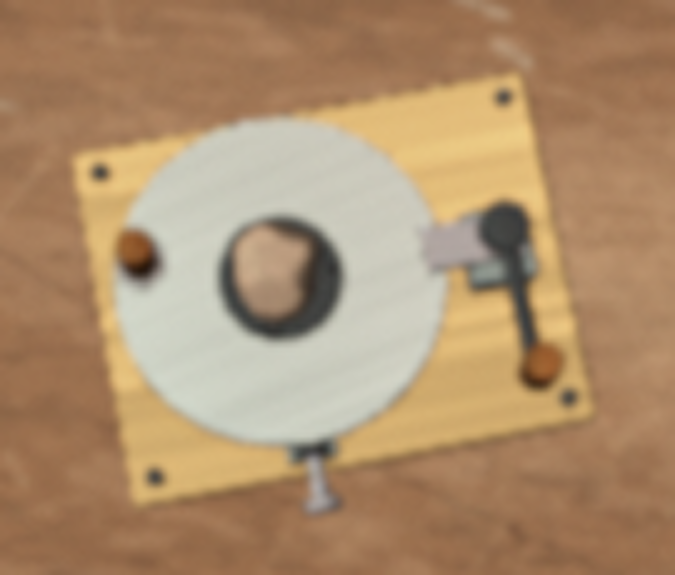

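View pics/scenez.png

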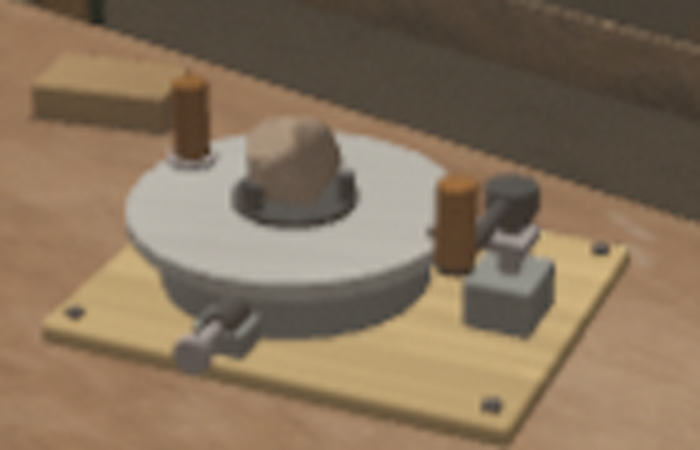

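```bash
python3 - <<'E'
from cell import cams, observe
from h import *
c=cams.read_camera("top"); z=lambda u,v:(260+u/5-.4,150+v/5-.4)
co=[onz(c,z(*p),.014)[:2] for p in [(75,155),(520,75),(593,412),(135,503)]]
print(np.round(co,3)); 
im=c["image"].astype(int); hsv=cv2.cvtColor(c["image"],cv2.COLOR_RGB2HSV)
m=((hsv[...,1]<45)&(hsv[...,2]>140)).astype(np.uint8); m[:, :270]=0;m[:,356:]=0;m[:165]=0;m[242:]=0
cs=max(cv2.findContours(m,0,1)[0],key=cv2.contourArea); h=cv2.convexHull(cs)[:,0]
pts=np.array([onz(c,p,.060)[:2] for p in h])
A=np.c_[2*pts,np.ones(len(pts))]; s=np.linalg.lstsq(A,(pts**2).sum(1),rcond=None)[0]
print("disc",s[:2],np.sqrt(s[2]+s[:2]@s[:2]))
ax=s[:2]
y=(co[0]-co[1]+co[3]-co[2]); x=(co[0]-co[3]+co[1]-co[2]); print("yaw",np.arctan2(y[1],y[0])-np.pi/2,np.arctan2(x[1],x[0]))
post=onz(c,z(137,245),.112)[:2]; grip=onz(c,z(544,358),.136)[:2]; cap=onz(c,z(322,506),.03)[:2]; hub=onz(c,z(505,224),.105)[:2]
for n,p in zip("post grip cap hub".split(),(post,grip,cap,hub)): d=p-ax; print(n,p,np.hypot(*d),np.degrees(np.arctan2(d[1],d[0])))
# scene check
c2=cams.read_camera("scene")
yaw=np.arctan2(y[1],y[0])-np.pi/2
e=lambda a:np.array([np.cos(a),np.sin(a)])
la=ax-128*.001*e(yaw+np.pi/2); print("lever axis",la,"lever dir",np.degrees(np.arctan2(*(grip-la)[::-1])),np.hypot(*(grip-la)))
print(proj(c2,[[*ax,.06],[*post,.112],[*grip,.136],[*cap,.03]]), "zoom", (proj(c2,[[*ax,.06],[*post,.112],[*grip,.136],[*cap,.03]])-[260,165])*5)
E
```

```text
[[ 0.632  0.162]
 [ 0.701 -0.099]
 [ 0.502 -0.153]
 [ 0.429  0.107]]
disc [0.55843102 0.02696472] 0.09625451070682696
yaw 0.2672382567428704 0.2646739905838182
post [0.55999079 0.1109282 ] 0.08397796288609147 88.93575425483735
grip [ 0.51054967 -0.11275521] 0.1476965918143233 -108.91634324456457
cap [ 4.33584891e-01 -3.76530124e-04] 0.1278049332116885 -167.64726461929996
hub [ 0.58881039 -0.08950587] 0.12036738007520381 -75.381090867814
lever axis [ 0.59223182 -0.09649177] lever dir -168.7393083395803 0.08328549374784248
[[320.54504125 205.355267  ]
 [298.10617102 180.66747861]
 [351.32968202 200.5784012 ]
 [297.95138087 235.65571985]] zoom [[302.72520623 201.77633498]
 [190.5308551   78.33739306]
 [456.6484101  177.892006  ]
 [189.75690435 353.27859927]]
```

```bash
cat >> h.py <<'E'
# pose kept as R,p ; rows for targets: list of (p_world, yaw of tool z), tool x down
def Rdown(psi):
    z=np.array([np.cos(psi),np.sin(psi),0]); x=np.array([0,0,-1.]); return np.c_[x,np.cross(z,x),z]
def rows(R0,p0,targets,jaw=-1,rd=1):
    out=[]
    for p,psi in targets:
        rv=np.degrees(Ro.from_matrix(R0.T@Rdown(psi)).as_rotvec()); d=R0.T@(np.array(p)-p0)*100
        out.append([float(v)+0 for v in np.round(np.r_[rv,d],rd)]+[jaw])
    return out
AX=np.array([.558,.0265]); LA=np.array([.592,-.0965]); YAW=.266
E
python3 - <<'E'
from cell import cams, observe
from h import *
s=observe(); R=Ro.from_euler('xyz',s['tool_rot']).as_matrix(); print(np.round(R,3)); 
psi=np.degrees(np.arctan2(R[1,2],R[0,2])); print('psi',psi,'q1',np.degrees(s['qpos'][0]),'q6',np.degrees(s['qpos'][5]))
c=cams.read_camera("top")
for n,p,z in [('tin',(458,172),.059),('sand',(232,162),.026),('plane',(206,221),.06)]: print(n,onz(c,p,z))
E
```

```text
[[-0.    -0.974  0.225]
 [-0.001  0.225  0.974]
 [-1.     0.    -0.001]]
psi 77.00537391801696 q1 68.63935377519188 q6 -8.366232982058024
tin [ 0.68741979 -0.37020265  0.059     ]
sand [0.67572824 0.2923929  0.026     ]
plane [0.48857314 0.33848056 0.06      ]
```

```bash
python3 - <<'E'
from h import *
from cell import observe
s=observe(); R=Ro.from_euler('xyz',s['tool_rot']).as_matrix(); p=np.array(s['tool_pos'])
W=[(p,77),(np.array([.42,.2,.22]),45),(np.array([.502,-.078,.20]),13)]
T=[]
for (a,u),(b,v),n in [(W[0],W[1],10),(W[1],W[2],8)]:
    for i in range(1,n+1): T.append((a+(b-a)*i/n,np.radians(u+(v-u)*i/n)))
T.append((np.array([.502,-.078,.15]),np.radians(13)))
T.append((np.array([.502,-.078,.11]),np.radians(13)))
for r in rows(R,p,T[:10]): print(r)
E
```

```text
[3.2, 0.0, 0.0, 0.1, -3.6, -2.4, -1]
[6.4, 0.0, 0.0, 0.1, -7.3, -4.7, -1]
[9.6, 0.0, 0.0, 0.2, -10.9, -7.1, -1]
[12.8, 0.0, 0.0, 0.3, -14.6, -9.4, -1]
[16.0, 0.0, 0.0, 0.3, -18.2, -11.8, -1]
[19.2, 0.0, 0.0, 0.4, -21.9, -14.1, -1]
[22.4, 0.0, 0.0, 0.5, -25.5, -16.5, -1]
[25.6, 0.0, 0.0, 0.5, -29.1, -18.8, -1]
[28.8, 0.0, 0.0, 0.6, -32.8, -21.2, -1]
[32.0, 0.0, 0.0, 0.7, -36.4, -23.6, -1]
```

Emit:
jog_arm(plan=[3.2,0,0,0.1,-3.6,-2.4,-1,6.4,0,0,0.1,-7.3,-4.7,-1,9.6,0,0,0.2,-10.9,-7.1,-1,12.8,0,0,0.3,-14.6,-9.4,-1,16,0,0,0.3,-18.2,-11.8,-1,19.2,0,0,0.4,-21.9,-14.1,-1,22.4,0,0,0.5,-25.5,-16.5,-1,25.6,0,0,0.5,-29.1,-18.8,-1,28.8,0,0,0.6,-32.8,-21.2,-1,32,0,0,0.7,-36.4,-23.6,-1])

```text
time: 1.3
tool_pos: [0.4208, 0.1982, 0.2199]
tool_rot: [-0.284, 1.57, 0.499]
contact_force: [-0.1, 1.4, 0.1]
opening: 0.0165
```

```bash
cat > plan.py <<'E'
from h import *
from cell import observe
def plan(wps,jaw=-1,rd=1):
    """wps: list of (x,y,z,psi_deg,nrows) from the current pose"""
    s=observe(); R=Ro.from_euler('xyz',s['tool_rot']).as_matrix(); p=np.array(s['tool_pos']); psi=np.degrees(np.arctan2(R[1,2],R[0,2]))
    print('now',s['time'],np.round(p,4),round(psi,1),'F',np.round(s['contact_force'],1),s['opening'],'q6',s['qpos'][5])
    R=Rdown(np.radians(psi))
    T=[];a=p;u=psi
    for x,y,z,v,n in wps:
        b=np.array([x,y,z])
        for i in range(1,n+1): T.append((a+(b-a)*i/n,np.radians(u+(v-u)*i/n)))
        a=b;u=v
    for r in rows(R,p,T,jaw,rd): print(str(r)[1:-1].replace(' ',''))
E
python3 - <<'E'
from plan import *
plan([(.502,-.078,.20,13,8),(.502,-.078,.15,13,1),(.502,-.078,.108,13,1)])
E
```

```text
now 1.3 [0.4208 0.1982 0.2199] 44.9 F [-0.1  1.4  0.1] 0.016490304551698046 q6 -0.5078774887151072
4.0,0.0,0.0,0.2,-3.2,-1.7,-1
8.0,0.0,0.0,0.5,-6.3,-3.4,-1
11.9,0.0,0.0,0.7,-9.5,-5.1,-1
15.9,0.0,0.0,1.0,-12.7,-6.9,-1
19.9,0.0,0.0,1.2,-15.8,-8.6,-1
23.9,0.0,0.0,1.5,-19.0,-10.3,-1
27.9,0.0,0.0,1.7,-22.1,-12.0,-1
31.9,0.0,0.0,2.0,-25.3,-13.7,-1
31.9,0.0,0.0,7.0,-25.3,-13.7,-1
31.9,0.0,0.0,11.2,-25.3,-13.7,-1
```

Emit:
jog_arm(plan=[4.0,0,0,0.2,-3.2,-1.7,-1,8.0,0,0,0.5,-6.3,-3.4,-1,11.9,0,0,0.7,-9.5,-5.1,-1,15.9,0,0,1.0,-12.7,-6.9,-1,19.9,0,0,1.2,-15.8,-8.6,-1,23.9,0,0,1.5,-19,-10.3,-1,27.9,0,0,1.7,-22.1,-12,-1,31.9,0,0,2,-25.3,-13.7,-1,31.9,0,0,5,-25.3,-13.7,-1])

```text
time: 2.2
tool_pos: [0.5051, -0.0805, 0.172]
tool_rot: [-0.636, 1.562, -0.413]
contact_force: [0.6, 0.4, -0.8]
opening: 0.0006
```

```bash
python3 - <<'E'
from plan import *
from cell import cams
c=cams.read_camera("scene"); a=c["image"][140:260,230:430,::-1]; cv2.imwrite('pics/s1.png',cv2.resize(a,None,fx=4,fy=4,interpolation=cv2.INTER_CUBIC))
c=cams.read_camera("wrist"); cv2.imwrite('pics/w1.png',c["image"][:,:,::-1])
print(proj(c,[[.510,-.115,.136],[.592,-.0965,.1]]))
plan([(.502,-.078,.108,13,2)])
E
```

```text
[[324.9652851  277.47789409]
 [421.69994361 256.83500396]]
now 2.3 [ 0.4996 -0.0763  0.1666] 13.0 F [ 0.1  0.4 -0.9] 0.0006157059697222217 q6 -0.5302854256332191
0.0,0.0,0.0,2.9,-0.1,0.1,-1
0.0,0.0,0.0,5.9,-0.2,0.2,-1
```

View pics/s1.png

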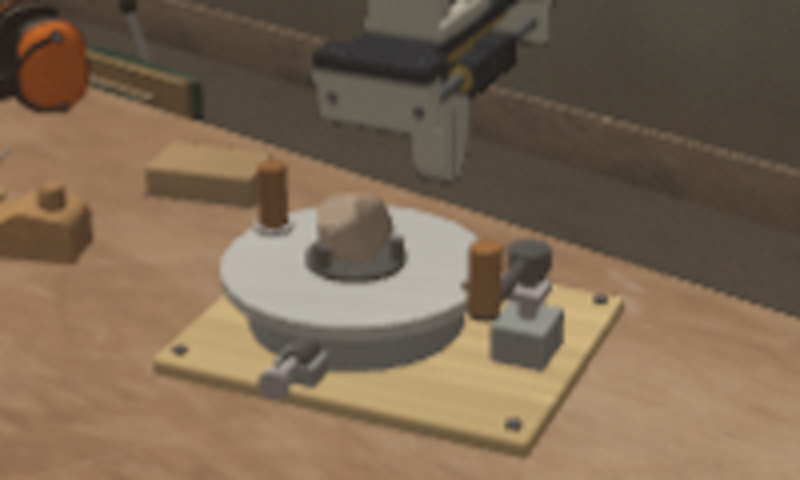

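View pics/w1.png

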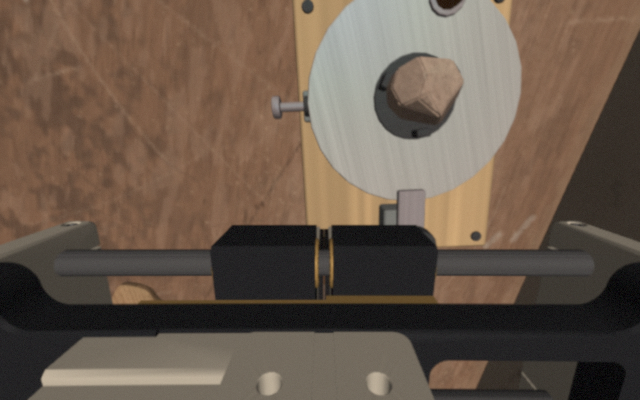

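Emit:
jog_arm(plan=[0,0,0,2.9,-0.1,0.1,-1,0,0,0,5.9,-0.2,0.2,-1,0,0,0,5.9,-0.2,0.2,-1])

```text
time: 2.6
tool_pos: [0.502, -0.0762, 0.1085]
tool_rot: [2.587, 1.564, 2.817]
contact_force: [-0.6, 0.1, 0.1]
opening: 0.0008
```

```bash
cat >> plan.py <<'E'
def arc(C,deg,n,dz=0,jaw=-1,p=None,psi=None):
    s=observe()
    R=Ro.from_euler('xyz',s['tool_rot']).as_matrix()
    if p is None: p=np.array(s['tool_pos'])
    if psi is None: psi=np.degrees(np.arctan2(R[1,2],R[0,2]))
    w=[]; d=p[:2]-C
    print('rad',np.hypot(*d),'ang',np.degrees(np.arctan2(d[1],d[0])))
    for i in range(1,n+1):
        a=np.radians(deg*i/n); q=C+np.array([[np.cos(a),-np.sin(a)],[np.sin(a),np.cos(a)]])@d
        w.append((q[0],q[1],p[2]+dz,psi+deg*i/n,1))
    plan(w,jaw)
E
python3 - <<'E'
from plan import *
arc(LA,75,20)
from cell import cams
c=cams.read_camera("wrist")
h=cv2.cvtColor(c["image"],cv2.COLOR_RGB2HSV); m=((h[...,1]<45)&(h[...,2]>120)).astype(np.uint8); cv2.imwrite('pics/w2.png',c["image"][:,:,::-1])
E
```

```text
rad 0.09227955746855526 ang 167.30366876047896
now 2.6 [ 0.502  -0.0762  0.1085] 13.2 F [-0.6  0.1  0.1] 0.0007794047194989483 q6 -0.5317572744639615
-3.7,0.0,0.0,0.0,-0.6,-0.2,-1
-7.5,0.0,0.0,0.0,-1.1,-0.5,-1
-11.2,0.0,0.0,0.0,-1.7,-0.6,-1
-15.0,0.0,0.0,0.0,-2.3,-0.8,-1
-18.8,0.0,0.0,0.0,-2.9,-0.9,-1
-22.5,0.0,0.0,0.0,-3.5,-0.9,-1
-26.2,0.0,0.0,0.0,-4.1,-0.9,-1
-30.0,0.0,0.0,0.0,-4.7,-0.9,-1
-33.7,0.0,0.0,0.0,-5.3,-0.8,-1
-37.5,0.0,0.0,0.0,-5.9,-0.7,-1
-41.3,0.0,0.0,0.0,-6.5,-0.6,-1
-45.0,0.0,0.0,0.0,-7.1,-0.4,-1
-48.8,0.0,0.0,0.0,-7.6,-0.2,-1
-52.5,0.0,0.0,0.0,-8.2,0.1,-1
-56.2,0.0,0.0,0.0,-8.7,0.3,-1
-60.0,0.0,0.0,0.0,-9.2,0.7,-1
-63.8,0.0,0.0,0.0,-9.7,1.0,-1
-67.5,0.0,0.0,0.0,-10.2,1.4,-1
-71.2,0.0,0.0,0.0,-10.6,1.8,-1
-75.0,0.0,0.0,0.0,-11.0,2.3,-1
```

View pics/w2.png

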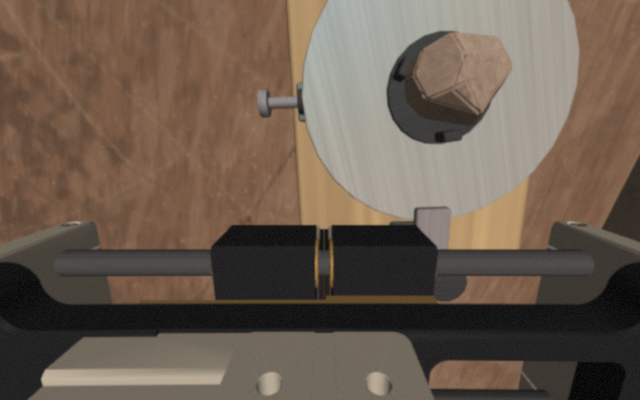

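Clear of contact; cap at (263,103), disc centred near (440,85). Push the lever open.

Emit:
jog_arm(plan=[-3.7,0,0,0,-0.6,-0.2,-1,-7.5,0,0,0,-1.1,-0.5,-1,-11.2,0,0,0,-1.7,-0.6,-1,-15,0,0,0,-2.3,-0.8,-1,-18.8,0,0,0,-2.9,-0.9,-1,-22.5,0,0,0,-3.5,-0.9,-1])

```text
time: 3.25
tool_pos: [0.5036, -0.1125, 0.113]
tool_rot: [0.084, 1.569, 0.709]
contact_force: [-1.0, 5.0, 0.2]
opening: 0.0007
```

```bash
python3 - <<'E'
from plan import *
from cell import cams
arc(LA,50,10)
c=cams.read_camera("scene"); a=c["image"][140:260,230:430,::-1]; cv2.imwrite('pics/s3.png',cv2.resize(a,None,fx=4,fy=4,interpolation=cv2.INTER_CUBIC))
E
```

```text
rad 0.08980949897985223 ang -169.70957839604964
now 3.25 [ 0.5036 -0.1125  0.113 ] 35.8 F [-1.   5.   0.2] 0.0006957220867884403 q6 -0.9953470066468936
-5.0,0.0,0.0,0.0,-0.7,-0.3,-1
-10.0,0.0,0.0,0.0,-1.5,-0.5,-1
-15.0,0.0,0.0,0.0,-2.2,-0.7,-1
-20.0,0.0,0.0,0.0,-3.0,-0.8,-1
-25.0,0.0,0.0,0.0,-3.8,-0.9,-1
-30.0,0.0,0.0,0.0,-4.6,-0.8,-1
-35.0,0.0,0.0,0.0,-5.3,-0.8,-1
-40.0,0.0,0.0,0.0,-6.1,-0.6,-1
-45.0,0.0,0.0,0.0,-6.9,-0.4,-1
-50.0,0.0,0.0,0.0,-7.6,-0.1,-1
```

View pics/s3.png

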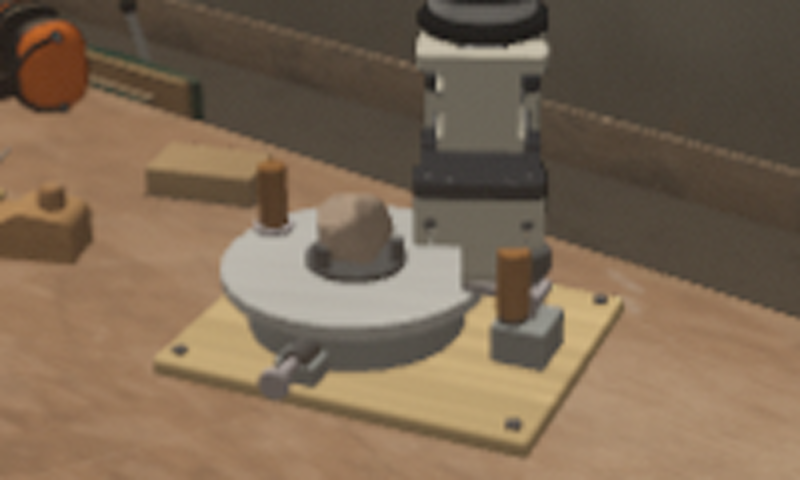

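Emit:
jog_arm(plan=[-5,0,0,0.3,-0.7,-0.3,-1,-10,0,0,0.5,-1.5,-0.5,-1,-15,0,0,0.5,-2.2,-0.7,-1,-20,0,0,0.5,-3.0,-0.8,-1,-25,0,0,0.5,-3.8,-0.9,-1,-30,0,0,0.5,-4.6,-0.8,-1,-35,0,0,0.5,-5.3,-0.8,-1,-40,0,0,0.5,-6.1,-0.6,-1,-45,0,0,0.5,-6.9,-0.4,-1])

```text
time: 4.2
tool_pos: [0.5396, -0.1706, 0.1072]
tool_rot: [0.956, 1.568, 2.366]
contact_force: [-3.8, 4.5, -0.5]
opening: 0.0008
```

```bash
python3 - <<'E'
from plan import *
from cell import cams
c=cams.read_camera("scene"); a=c["image"][140:260,230:430,::-1]; cv2.imwrite('pics/s4.png',cv2.resize(a,None,fx=4,fy=4,interpolation=cv2.INTER_CUBIC))
c=cams.read_camera("top"); a=c["image"][150:265,260:395,::-1]; cv2.imwrite('pics/t4.png',cv2.resize(a,None,fx=5,fy=5,interpolation=cv2.INTER_CUBIC))
arc(LA,10,2)
E
```

```text
rad 0.09107062484401972 ang -124.17615512830615
now 4.3 [ 0.5408 -0.1718  0.1073] 80.6 F [-1.4  0.6  0. ] 0.0005974156859796356 q6 -1.8502739466662124
-5.0,0.0,0.0,0.0,-0.7,-0.3,-1
-10.0,0.0,0.0,0.0,-1.5,-0.5,-1
```

View pics/s4.png

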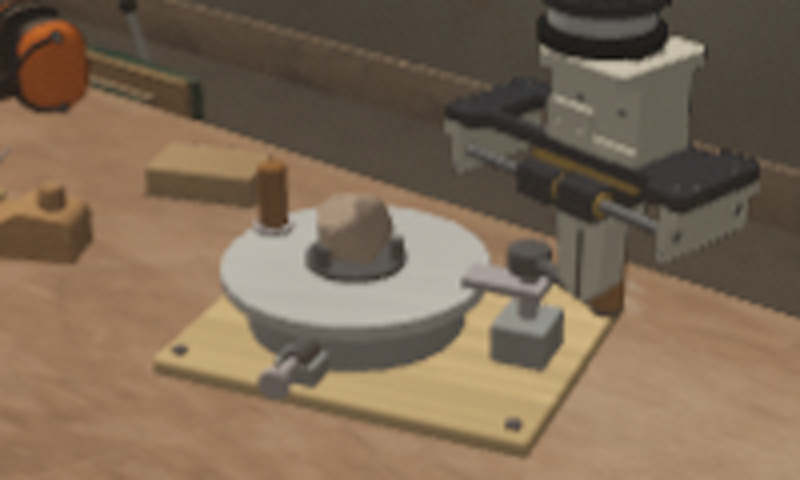

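View pics/t4.png

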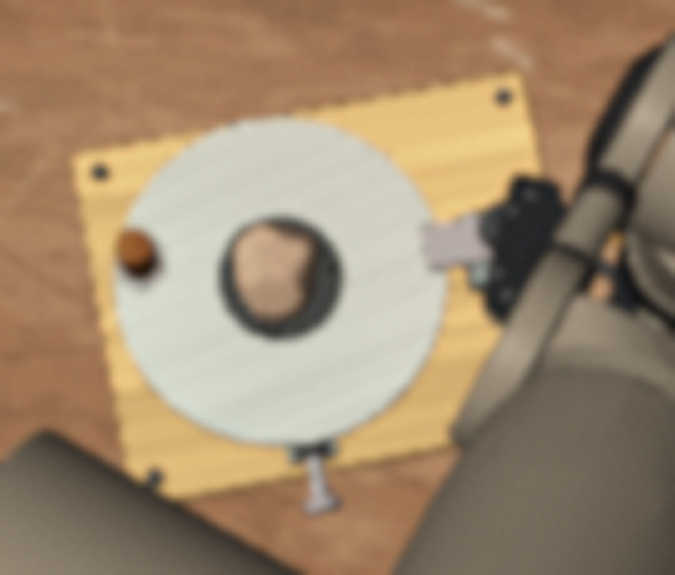

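Emit:
jog_arm(plan=[-5,0,0,0,-0.7,-0.3,-1,-10,0,0,0,-1.5,-0.5,-1,-10,0,0,0,-1.5,-0.5,-1,-5,0,0,0,-0.3,-0.2,-1,-5,0,0,0,1.5,0,-1,-5,0,0,-5,1.5,0,-1,-5,0,0,-10,1.5,0,-1,-5,0,0,-11,1.5,0,-1])

```text
time: 5.1
tool_pos: [0.528, -0.1706, 0.223]
tool_rot: [-1.941, 1.558, -0.451]
contact_force: [0.1, -0.6, 1.0]
opening: 0.0002
```

```bash
python3 - <<'E'
from plan import *
from cell import cams
c=cams.read_camera("scene"); a=c["image"][140:260,230:430,::-1]; cv2.imwrite('pics/s5.png',cv2.resize(a,None,fx=4,fy=4,interpolation=cv2.INTER_CUBIC))
c=cams.read_camera("wrist"); cv2.imwrite('pics/w5.png',c["image"][:,:,::-1])
plan([(.593,.107,.22,86,8),(.593,.107,.18,89,1)])
E
```

```text
now 5.2 [ 0.5266 -0.17    0.2189] 85.4 F [ 0.5 -0.5 -0.3] 0.00014415341716828467 q6 -1.9419600801827979
-0.1,0.0,0.0,0.0,-0.6,3.5,-1
-0.1,0.0,0.0,0.0,-1.1,7.0,-1
-0.2,0.0,0.0,0.0,-1.7,10.6,-1
-0.3,0.0,0.0,-0.1,-2.2,14.1,-1
-0.3,0.0,0.0,-0.1,-2.8,17.6,-1
-0.4,0.0,0.0,-0.1,-3.3,21.1,-1
-0.5,0.0,0.0,-0.1,-3.9,24.6,-1
-0.6,0.0,0.0,-0.1,-4.4,28.1,-1
-3.6,0.0,0.0,3.9,-4.4,28.1,-1
```

View pics/s5.png

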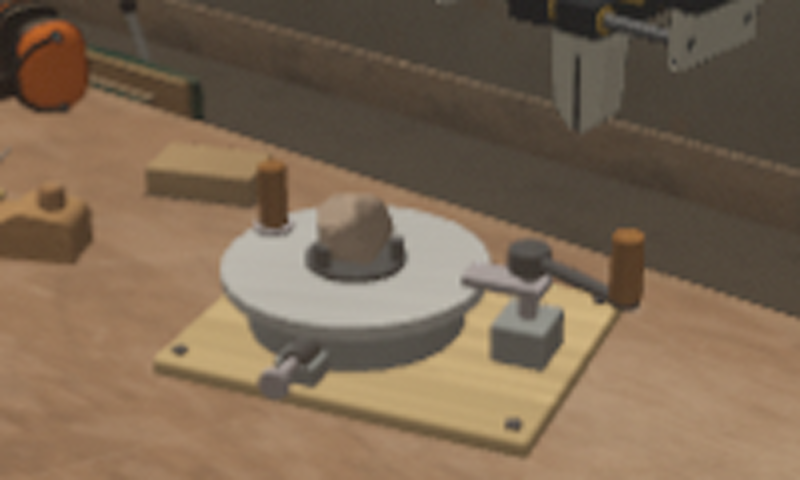

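View pics/w5.png

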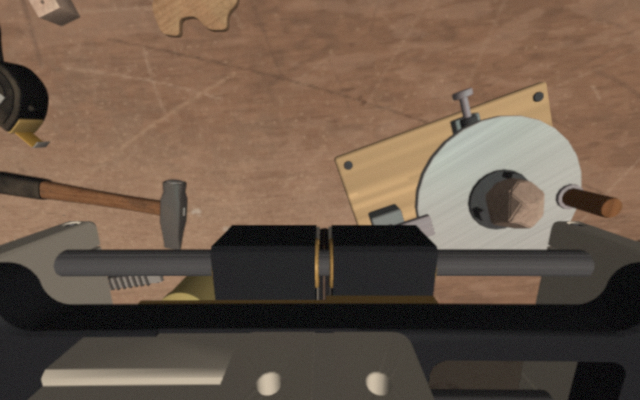

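```bash
python3 - <<'E'
from plan import *
from cell import cams
c=cams.read_camera("wrist"); 
print('post',onz(c,(611,207),.112),onz(c,(570,197),.062)); print('cap',onz(c,(461,93),.035))
c=cams.read_camera("scene"); g=onz(c,(230+628/4,140+236/4),.136); d=g[:2]-LA; print(g, np.hypot(*d),np.degrees(np.arctan2(d[1],d[0])))
E
```

```text
post [0.555348   0.10833599 0.112     ] [0.55774086 0.11192375 0.062     ]
cap [ 0.43215314 -0.00462533  0.035     ]
[ 0.57266354 -0.1768675   0.136     ] 0.08266095968293855 -103.52826195153382
```

Emit:
jog_arm(plan=[0,0,0,0,-0.6,3.5,-1,0,0,0,0,-1.1,7,-1,0,0,0,0,-1.7,10.6,-1,0,0,0,-0.1,-2.2,14.1,-1,0,0,0,-0.1,-2.8,17.6,-1,0,0,0,-0.1,-3.4,21.1,-1,0,0,0,-0.1,-4,24.6,-1,-1,0,0,-0.1,-4.6,28.1,-1,-3.6,0,0,2,-4.7,28.1,-1,-3.6,0,0,4,-4.7,28.1,-1])

```text
time: 6.3
tool_pos: [0.5931, 0.1084, 0.173]
tool_rot: [1.624, 1.568, -3.1]
contact_force: [0.2, -1.0, -0.3]
opening: 0.0003
```

```bash
python3 - <<'E'
from plan import *
from cell import cams
c=cams.read_camera("wrist"); cv2.imwrite('pics/w6.png',c["image"][:,:,::-1])
plan([(.593,.107,.083,89,3)])
E
```

```text
now 6.35 [0.591  0.1076 0.169 ] 89.2 F [-0.8  0.1 -3.9] 0.00020025282535356573 q6 -1.5045067510126022
0.1,0.0,0.0,2.9,-0.1,0.0,-1
0.1,0.0,0.0,5.7,-0.1,0.0,-1
0.2,0.0,0.0,8.6,-0.2,-0.1,-1
```

View pics/w6.png

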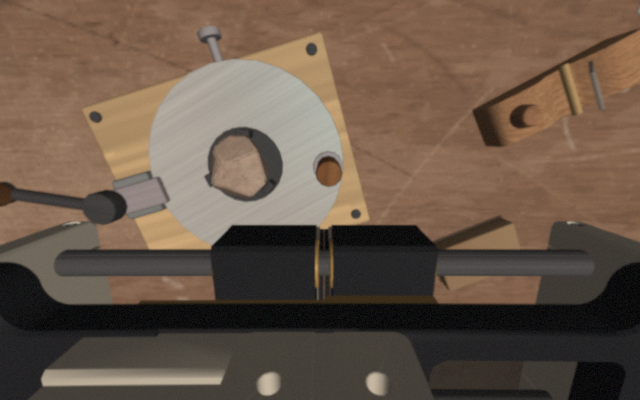

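Emit:
jog_arm(plan=[0,0,0,2.9,-0.1,0,-1,0,0,0,5.7,-0.2,0,-1,0,0,0,8.6,-0.2,0,-1,0,0,0,8.6,-0.2,0,-1])

```text
time: 6.75
tool_pos: [0.5922, 0.1066, 0.0846]
tool_rot: [1.631, 1.56, -3.097]
contact_force: [-0.5, -0.3, 0.0]
opening: 0.0001
```

```bash
python3 - <<'E'
from plan import *
from cell import cams
c=cams.read_camera("wrist"); cv2.imwrite('pics/w7.png',c["image"][:,:,::-1])
arc(AX,56,20)
E
```

```text
rad 0.08787438725672707 ang 65.90415218461241
now 6.8 [0.5939 0.1067 0.0873] 89.1 F [ 0.8 -0.3  0.8] 0.0003462939923829816 q6 -1.5050798937006211
-2.8,0.0,0.0,0.0,0.4,0.2,-1
-5.6,0.0,0.0,0.0,0.8,0.3,-1
-8.4,0.0,0.0,0.0,1.2,0.4,-1
-11.2,0.0,0.0,0.0,1.6,0.5,-1
-14.0,0.0,0.0,0.0,2.1,0.6,-1
-16.8,0.0,0.0,0.0,2.5,0.7,-1
-19.6,0.0,0.0,0.0,2.9,0.7,-1
-22.4,0.0,0.0,0.0,3.3,0.7,-1
-25.2,0.0,0.0,0.0,3.8,0.7,-1
-28.0,0.0,0.0,0.0,4.2,0.7,-1
-30.8,0.0,0.0,0.0,4.6,0.6,-1
-33.6,0.0,0.0,0.0,5.0,0.6,-1
-36.4,0.0,0.0,0.0,5.5,0.5,-1
-39.2,0.0,0.0,0.0,5.9,0.4,-1
-42.0,0.0,0.0,0.0,6.3,0.2,-1
-44.8,0.0,0.0,0.0,6.7,0.1,-1
-47.6,0.0,0.0,0.0,7.1,-0.1,-1
-50.4,0.0,0.0,0.0,7.5,-0.3,-1
-53.2,0.0,0.0,0.0,7.9,-0.5,-1
-56.0,0.0,0.0,0.0,8.2,-0.7,-1
```

View pics/w7.png

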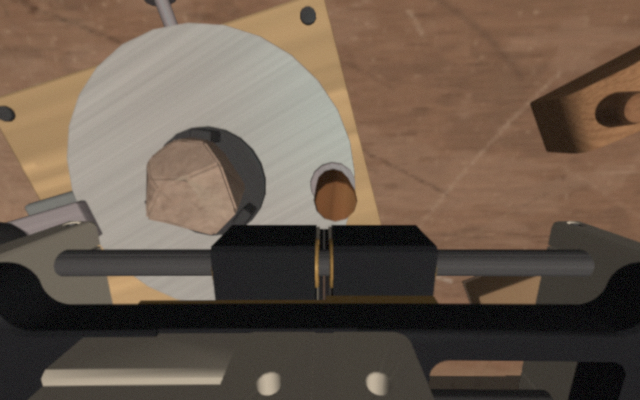

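Emit:
jog_arm(plan=[-2.8,0,0,0,0.4,0.2,-1,-5.6,0,0,0,0.8,0.3,-1,-8.4,0,0,0,1.2,0.4,-1,-11.2,0,0,0,1.6,0.5,-1,-14,0,0,0,2.1,0.6,-1,-16.8,0,0,0,2.5,0.7,-1,-19.6,0,0,0,2.9,0.7,-1,-22.4,0,0,0,3.3,0.7,-1,-25.2,0,0,0,3.8,0.7,-1])

```text
time: 7.7
tool_pos: [0.5605, 0.1154, 0.0919]
tool_rot: [-1.709, 1.564, 0.289]
contact_force: [6.2, 4.7, -3.6]
opening: 0.0003
```

```bash
cat > look.py <<'E'
from plan import *
from cell import cams
import sys
def look(n):
    c=cams.read_camera("scene"); a=c["image"][165:255,260:380,::-1]; a=cv2.resize(a,None,fx=4,fy=4,interpolation=cv2.INTER_CUBIC)
    b=cv2.resize(cams.read_camera("wrist")["image"][:,:,::-1],(480,300))
    cv2.imwrite(f'pics/{n}.png',np.vstack([a[:290],b]))
E
python3 - <<'E'
from look import *
look('l1'); arc(AX,14,5)
E
```

```text
rad 0.08854422237752042 ang 89.3496000006428
now 7.8 [0.559  0.115  0.0917] 114.4 F [1.3 1.6 0.3] 0.00024731075330514617 q6 -1.9292576240045483
-2.8,0.0,0.0,0.0,0.4,0.2,-1
-5.6,0.0,0.0,0.0,0.8,0.3,-1
-8.4,0.0,0.0,0.0,1.2,0.5,-1
-11.2,0.0,0.0,0.0,1.6,0.6,-1
-14.0,0.0,0.0,0.0,2.1,0.7,-1
```

View pics/l1.png

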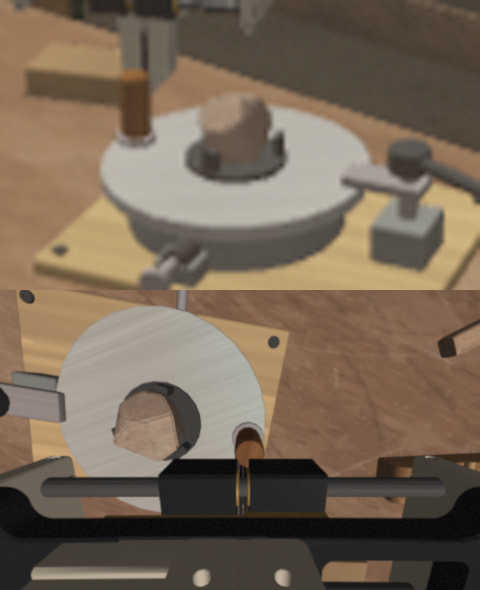

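Emit:
jog_arm(plan=[-1,0,0,0.3,0.4,0.2,-1,-2,0,0,0.5,0.8,0.3,-1,-3,0,0,0.7,1.2,0.5,-1,-4,0,0,0.7,1.6,0.6,-1,-5,0,0,0.7,2.1,0.7,-1,-6,0,0,0.7,2.5,0.8,-1])

```text
time: 8.4
tool_pos: [0.533, 0.1112, 0.0836]
tool_rot: [-2.118, 1.567, -0.016]
contact_force: [8.0, -0.5, 0.1]
opening: 0.0002
```

```bash
python3 - <<'E'
from look import *
look('l2'); arc(AX,14,5)
E
```

```text
rad 0.08844877690553238 ang 107.07222102598737
now 8.5 [0.532  0.1111 0.0834] 120.4 F [3.  0.6 1.1] 0.0009145294648685952 q6 -2.036616906960351
-2.8,0.0,0.0,0.0,0.4,0.1,-1
-5.6,0.0,0.0,0.0,0.8,0.2,-1
-8.4,0.0,0.0,0.0,1.3,0.2,-1
-11.2,0.0,0.0,0.0,1.7,0.2,-1
-14.0,0.0,0.0,0.0,2.1,0.2,-1
```

View pics/l2.png

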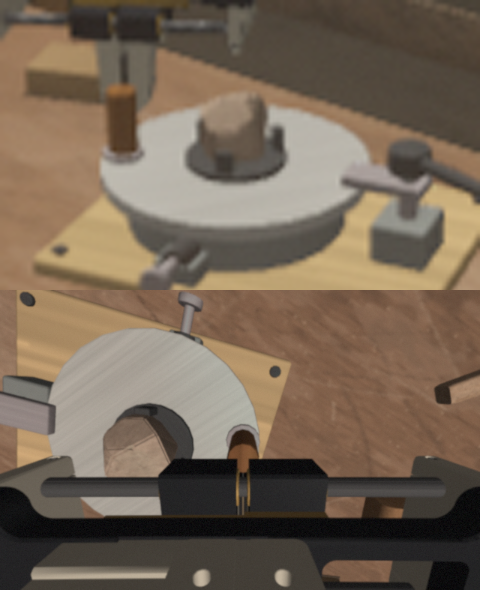

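```bash
cat > chk.py <<'E'
from look import *
import os,sys
c=cams.read_camera("scene"); g=c["image"][222:246,284:312].astype(float)
if not os.path.exists('ref.npy'): np.save('ref.npy',g)
print('capdiff',np.abs(g-np.load('ref.npy')).mean().round(2),'max',np.abs(g-np.load('ref.npy')).max())
s=observe(); p=np.array(s['tool_pos'])-[*AX,0]; print('pusher ang',np.degrees(np.arctan2(p[1],p[0])).round(1),'r',np.hypot(*p[:2]).round(4),'z',p[2].round(4))
f=np.array(s['contact_force']); a=np.arctan2(p[1],p[0])+.23; print('Ftan',-f[0]*-np.sin(a)-f[1]*np.cos(a))
arc(AX,float(sys.argv[1]),int(sys.argv[2]))
E
python3 - <<'E'
from look import *
c=cams.read_camera("scene"); u=-np.array([np.cos(YAW),np.sin(YAW)])
print(proj(c,[[*(AX+u*d),.03] for d in (.132,.119)]))
E
python3 chk.py 5.6 2
```

```text
[[299.42174734 237.08539165]
 [301.69507198 234.72009668]]
capdiff 0.0 max 0.0
pusher ang 107.2 r 0.0886 z 0.083
Ftan 2.0144708593498253
rad 0.08864334141052738 ang 107.23228620281014
now 8.6 [0.5317 0.1112 0.083 ] 120.4 F [2.2 0.2 2.6] 0.0007258525750729877 q6 -2.0358982713052773
-2.8,0.0,0.0,0.0,0.4,0.1,-1
-5.6,0.0,0.0,0.0,0.9,0.2,-1
```

Emit:
jog_arm(plan=[-2,0,0,0,0.4,0.1,-1,-4,0,0,0,0.8,0.1,-1,-4,0,0,0,0.8,0.1,-1])

```text
time: 8.9
tool_pos: [0.524, 0.1081, 0.0827]
tool_rot: [1.08, 1.57, -3.032]
contact_force: [0.7, 0.5, 1.2]
opening: 0.0003
```

```bash
python3 chk.py 5.6 2
```

```text
capdiff 0.73 max 4.0
pusher ang 112.7 r 0.0885 z 0.0826
Ftan 1.4884741547524412
rad 0.08847611091847711 ang 112.66697900372708
now 8.95 [0.5239 0.1081 0.0826] 124.4 F [1.1 1.1 1.1] 0.00039624405749750244 q6 -2.110026308736491
-2.8,0.0,0.0,0.0,0.4,0.1,-1
-5.6,0.0,0.0,0.0,0.9,0.1,-1
```

Emit:
jog_arm(plan=[-2,0,0,0,0.4,0.1,-1,-4,0,0,0,0.8,0.1,-1,-4,0,0,0,0.8,0.1,-1])

```text
time: 9.25
tool_pos: [0.5169, 0.1045, 0.0826]
tool_rot: [0.893, 1.57, 3.134]
contact_force: [1.1, 0.7, 0.6]
opening: -0.0
```

```bash
python3 chk.py 5.6 2
```

```text
capdiff 0.72 max 4.0
pusher ang 117.8 r 0.0882 z 0.0826
Ftan 1.5081368822157462
rad 0.08817569737375831 ang 117.75745611212216
now 9.3 [0.5169 0.1045 0.0826] 128.3 F [ 1.8  0.2 -0. ] -3.165411175302203e-05 q6 -2.1854306154626286
-2.8,0.0,0.0,0.0,0.4,0.1,-1
-5.6,0.0,0.0,0.0,0.9,0.1,-1
```

Emit:
jog_arm(plan=[-2,0,0,0,0.4,0,-1,-4,0,0,0,0.8,0,-1,-4,0,0,0,0.8,0,-1])

```text
time: 9.6
tool_pos: [0.5103, 0.0998, 0.0825]
tool_rot: [0.665, 1.569, 2.975]
contact_force: [1.2, 0.6, 0.9]
opening: 0.0003
```

```bash
python3 chk.py 5.6 2
```

```text
capdiff 0.75 max 7.0
pusher ang 123.1 r 0.0874 z 0.0825
Ftan 1.3390619722861836
rad 0.08735304792319624 ang 123.08218457739585
now 9.65 [0.5103 0.0997 0.0825] 132.3 F [0.7 1.2 0.6] 0.0003314967626957989 q6 -2.263940269747615
-2.8,0.0,0.0,0.0,0.4,0.1,-1
-5.6,0.0,0.0,0.0,0.8,0.1,-1
```

Emit:
jog_arm(plan=[-2,0,0,0,0.4,0.1,-1,-4,0,0,0,0.8,0.1,-1,-4,0,0,0,0.8,0.1,-1])

```text
time: 9.95
tool_pos: [0.5042, 0.0948, 0.0825]
tool_rot: [1.077, 1.57, -2.827]
contact_force: [1.2, 0.6, -0.0]
opening: 0.0
```

```bash
python3 chk.py 5.6 2
```

```text
capdiff 0.73 max 7.0
pusher ang 128.2 r 0.0869 z 0.0826
Ftan 1.7002595798889608
rad 0.08692967068159466 ang 128.24174817193804
now 10.0 [0.5042 0.0948 0.0826] 136.3 F [ 1.5  1.  -0.3] 0.000672075279089578 q6 -2.3421837450759133
-2.8,0.0,0.0,0.0,0.4,0.0,-1
-5.6,0.0,0.0,0.0,0.8,0.1,-1
```

Emit:
jog_arm(plan=[-2,0,0,0,0.4,0.1,-1,-4,0,0,0,0.8,0.1,-1,-4,0,0,0,0.8,0.1,-1])

```text
time: 10.3
tool_pos: [0.4982, 0.0897, 0.0827]
tool_rot: [1.244, 1.57, -2.59]
contact_force: [1.9, 0.3, 0.5]
opening: 0.0004
```

```bash
python3 chk.py 5.6 2
```

```text
capdiff 0.81 max 19.0
pusher ang 133.5 r 0.0871 z 0.0827
Ftan 1.764010444142468
rad 0.08714772779615051 ang 133.49751126348212
now 10.35 [0.498  0.0897 0.0827] 140.3 F [ 1.8  0.9 -0.3] 0.0005977736488662863 q6 -2.4216430322297753
-2.8,0.0,0.0,0.0,0.4,0.0,-1
-5.6,0.0,0.0,0.0,0.8,0.1,-1
```

Emit:
jog_arm(plan=[-2,0,0,0,0.4,0.1,-1,-4,0,0,0,0.8,0.1,-1,-4,0,0,0,0.8,0.1,-1])

```text
time: 10.65
tool_pos: [0.4926, 0.0842, 0.0828]
tool_rot: [-2.545, 1.57, -0.025]
contact_force: [2.4, 0.8, 0.5]
opening: 0.0006
```

```bash
python3 chk.py 5.6 2; python3 -c "
from look import *
look('l3')"
```

```text
capdiff 0.71 max 5.0
pusher ang 138.6 r 0.0874 z 0.0828
Ftan 1.273648508421068
rad 0.08744299613986081 ang 138.62966499816932
now 10.7 [0.4924 0.0843 0.0828] 144.3 F [2.1 0.3 0.9] -0.00012263017732096475 q6 -2.502329625407298
-2.8,0.0,0.0,0.0,0.4,0.0,-1
-5.6,0.0,0.0,0.0,0.9,0.0,-1
```

View pics/l3.png

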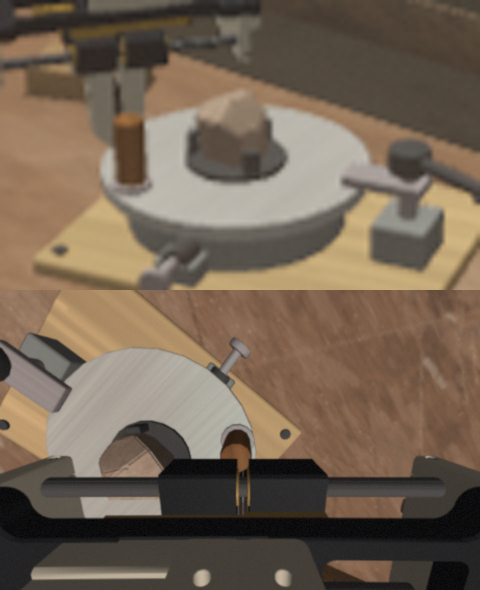

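Emit:
jog_arm(plan=[-1.5,0,0,0,0.4,0.1,-1,-3,0,0,0,0.8,0.1,-1,-3,0,0,0,0.8,0.1,-1])

```text
time: 11.1
tool_pos: [0.4871, 0.0784, 0.0828]
tool_rot: [-2.357, 1.57, 0.215]
contact_force: [2.3, 1.5, 0.6]
opening: 0.0003
```

```bash
python3 chk.py 5.6 2
```

```text
capdiff 0.84 max 19.0
pusher ang 143.8 r 0.088 z 0.0828
Ftan 1.0605249099313412
rad 0.08800311561944274 ang 143.8259905157422
now 11.15 [0.487  0.0784 0.0828] 147.3 F [ 2.9 -0.1 -0.1] 0.00022033822203204468 q6 -2.5674088223150666
-2.8,0.0,0.0,0.0,0.4,0.0,-1
-5.6,0.0,0.0,0.0,0.9,0.0,-1
```

Emit:
jog_arm(plan=[-1.5,0,0,0,0.4,0.1,-1,-3,0,0,0,0.8,0.1,-1,-3,0,0,0,0.8,0.1,-1])

```text
time: 11.45
tool_pos: [0.4805, 0.072, 0.0824]
tool_rot: [0.605, 1.568, -3.054]
contact_force: [-0.1, -0.7, -0.1]
opening: 0.0002
```

```bash
python3 chk.py 5.6 2
```

```text
capdiff 2.9 max 79.0
pusher ang 149.4 r 0.0897 z 0.0824
Ftan -1.0684042234334115
rad 0.08969353220083855 ang 149.4346367598662
now 11.5 [0.4808 0.0721 0.0824] 150.3 F [-0.6 -0.9 -0.1] 0.00019255031584678437 q6 -2.6323089285632904
-2.8,0.0,0.0,0.0,0.4,0.0,-1
-5.6,0.0,0.0,0.0,0.9,0.0,-1
```

Cap moved and the force vanished: it clicked in. Look.

```bash
python3 - <<'E'
from look import *
look('l4')
c=cams.read_camera("wrist"); cv2.imwrite('pics/w8.png',c["image"][:,:,::-1])
plan([(.50,.10,.083,150,2)])
E
```

```text
now 11.65 [0.4814 0.0723 0.0826] 150.4 F [-0.9  0.3  0.5] 0.0006305610610634265 q6 -2.6328607977469085
0.2,0.0,0.0,0.0,-1.7,-0.1,-1
0.4,0.0,0.0,0.0,-3.3,-0.2,-1
```

View pics/l4.png

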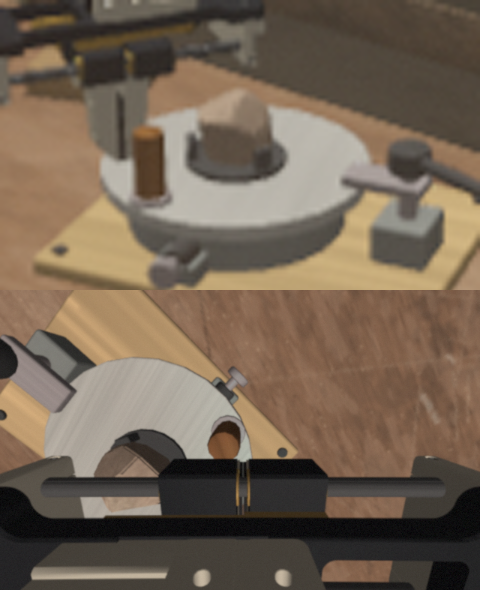

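View pics/w8.png

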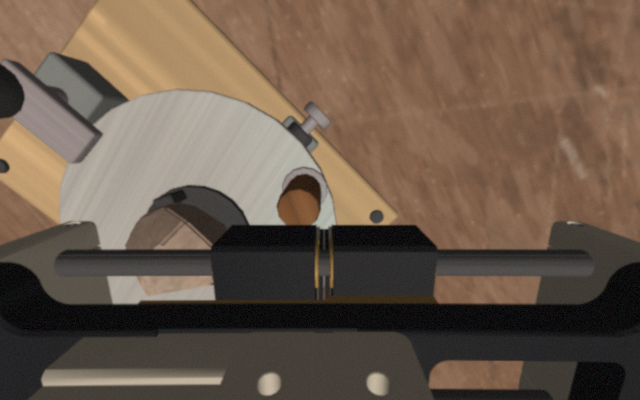

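```bash
python3 - <<'E'
from look import *
c=cams.read_camera("wrist"); q=onz(c,(320,114),.03); print(q,np.hypot(*(q[:2]-AX)))
q=onz(c,(300,205),.112); d=q[:2]-AX; print('post',q,np.degrees(np.arctan2(d[1],d[0])),np.hypot(*d))
c=cams.read_camera("scene")
a=c["image"][222:246,284:312,::-1]; b=np.load('ref.npy')[:,:,::-1]
cv2.imwrite('pics/cap.png',cv2.resize(np.hstack([b.astype(np.uint8),a]),None,fx=10,fy=10,interpolation=cv2.INTER_CUBIC))
E
```

```text
[0.44471121 0.0035195  0.03      ] 0.11559608299659706
post [0.47505011 0.03930064 0.112     ] 171.22744250156876 0.0839317668223838
```

View pics/cap.png

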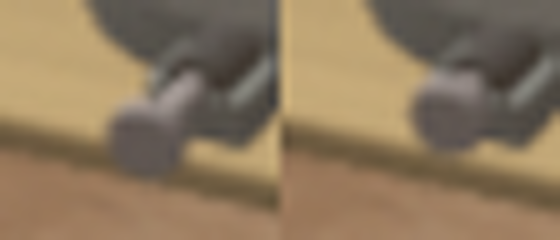

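Emit:
jog_arm(plan=[0,0,0,0,-0.8,0,-1,0,0,0,0,-1.6,0,-1,0,0,0,-4,-1.6,0,-1,0,0,0,-8,-1.6,0,-1,0,0,0,-12,-1.6,0,-1,0,0,0,-13,-1.6,0,-1])

```text
time: 12.35
tool_pos: [0.4919, 0.0869, 0.2172]
tool_rot: [-2.581, 1.563, 0.045]
contact_force: [0.8, 0.2, 0.2]
opening: 0.0004
```

```bash
python3 - <<'E'
from look import *
look('l5')
plan([(.608,-.187,.215,76,10)])
E
```

```text
now 12.45 [0.4906 0.0866 0.2143] 150.4 F [ 0.1  0.1 -0.2] 0.00030629612687518436 q6 -2.6048621005043135
7.4,0.0,0.0,0.0,1.8,-2.4,-1
14.9,0.0,0.0,0.0,3.6,-4.7,-1
22.3,0.0,0.0,0.0,5.4,-7.1,-1
29.8,0.0,0.0,0.0,7.2,-9.5,-1
37.2,0.0,0.0,0.0,9.0,-11.9,-1
44.7,0.0,0.0,0.0,10.8,-14.2,-1
52.1,0.0,0.0,0.0,12.6,-16.6,-1
59.5,0.0,0.0,-0.1,14.4,-19.0,-1
67.0,0.0,0.0,-0.1,16.2,-21.3,-1
74.4,0.0,0.0,-0.1,18.0,-23.7,-1
```

View pics/l5.png

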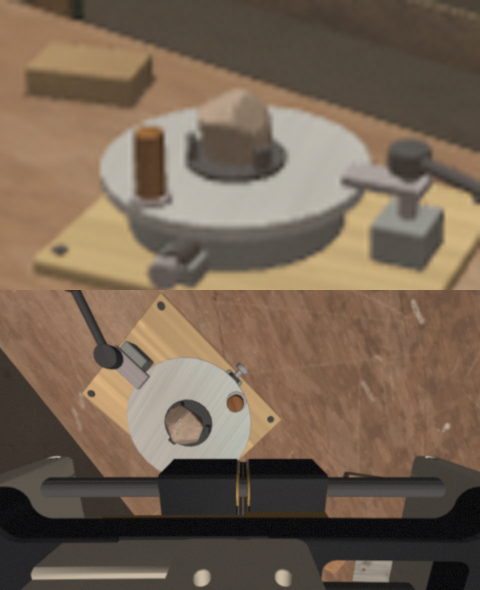

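Plunger still in, post undisturbed. Go to the lever's far side.

Emit:
jog_arm(plan=[7.4,0,0,0,1.8,-2.4,-1,14.9,0,0,0,3.6,-4.7,-1,22.3,0,0,0,5.4,-7.1,-1,29.8,0,0,0,7.2,-9.5,-1,37.2,0,0,0,9,-11.9,-1,44.7,0,0,0,10.8,-14.2,-1,52.1,0,0,0,12.6,-16.6,-1,59.5,0,0,0,14.4,-19,-1,67,0,0,0,16.2,-21.3,-1,74.4,0,0,0,18,-23.7,-1])

```text
time: 13.45
tool_pos: [0.6065, -0.188, 0.2099]
tool_rot: [1.354, 1.567, 2.676]
contact_force: [0.1, -0.9, -0.8]
opening: 0.0006
```

```bash
python3 - <<'E'
from look import *
look('l6'); c=cams.read_camera("wrist"); cv2.imwrite('pics/w9.png',c["image"][:,:,::-1])
plan([(.608,-.187,.107,76,3)])
E
```

```text
now 13.6 [ 0.6063 -0.1884  0.2096] 75.9 F [-0.4  1.1 -0.6] 0.00035637753138660617 q6 -1.7470994962982476
0.0,0.0,0.0,3.4,0.0,0.1,-1
-0.1,0.0,0.0,6.8,-0.1,0.1,-1
-0.1,0.0,0.0,10.3,-0.1,0.2,-1
```

View pics/w9.png

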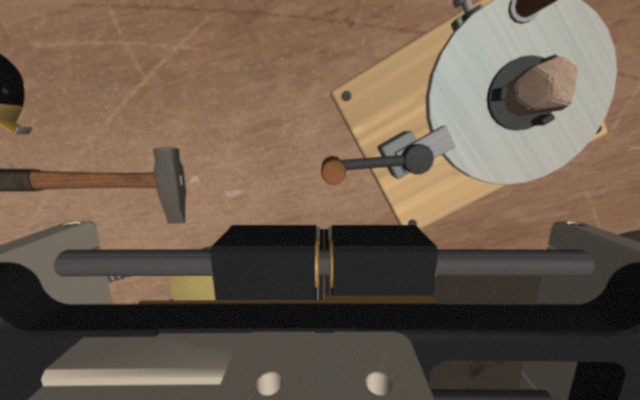

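```bash
python3 - <<'E'
from look import *
c=cams.read_camera("wrist"); q=onz(c,(333,169),.136); d=q[:2]-LA; print(q,np.hypot(*d),np.degrees(np.arctan2(d[1],d[0]))); print(onz(c,(420,158),.1))
E
```

```text
[ 0.5729739  -0.17138665  0.136     ] 0.07726579764364871 -104.25525637684959
[ 0.58778924 -0.08849237  0.1       ]
```

Emit:
jog_arm(plan=[0,0,0,3.4,-0.1,0.1,-1,0,0,0,6.8,-0.2,0.1,-1,0,0,0,10.3,-0.2,0.2,-1,0,0,0,10.3,-0.2,0.2,-1])

```text
time: 14.05
tool_pos: [0.6056, -0.183, 0.104]
tool_rot: [1.364, 1.559, 2.693]
contact_force: [-1.2, 0.8, -0.4]
opening: 0.0005
```

```bash
python3 - <<'E'
from look import *
arc(LA,-84,24)
E
```

```text
rad 0.08751251898359114 ang -81.0702882965006
now 14.05 [ 0.6056 -0.183   0.104 ] 76.2 F [-1.2  0.8 -0.4] 0.000548983192184877 q6 -1.7440338889122895
3.5,0.0,0.0,0.0,0.5,-0.2,-1
7.0,0.0,0.0,0.0,1.0,-0.4,-1
10.5,0.0,0.0,0.0,1.5,-0.5,-1
14.0,0.0,0.0,0.0,2.1,-0.6,-1
17.5,0.0,0.0,0.0,2.6,-0.6,-1
21.0,0.0,0.0,0.0,3.1,-0.7,-1
24.5,0.0,0.0,0.0,3.7,-0.7,-1
28.0,0.0,0.0,0.0,4.2,-0.6,-1
31.5,0.0,0.0,0.0,4.7,-0.6,-1
35.0,0.0,0.0,0.0,5.2,-0.5,-1
38.5,0.0,0.0,0.0,5.8,-0.4,-1
42.0,0.0,0.0,0.0,6.3,-0.2,-1
45.5,0.0,0.0,0.0,6.8,0.0,-1
49.0,0.0,0.0,0.0,7.3,0.2,-1
52.5,0.0,0.0,0.0,7.7,0.5,-1
56.0,0.0,0.0,0.0,8.2,0.7,-1
59.5,0.0,0.0,0.0,8.6,1.1,-1
63.0,0.0,0.0,0.0,9.0,1.4,-1
66.5,0.0,0.0,0.0,9.4,1.7,-1
70.0,0.0,0.0,0.0,9.8,2.1,-1
73.5,0.0,0.0,0.0,10.2,2.5,-1
77.0,0.0,0.0,0.0,10.5,3.0,-1
80.5,0.0,0.0,0.0,10.8,3.4,-1
84.0,0.0,0.0,0.0,11.1,3.9,-1
```

Emit:
jog_arm(plan=[2,0,0,-0.2,0.5,-0.2,-1,5,0,0,-0.3,1.0,-0.4,-1,8,0,0,-0.3,1.5,-0.5,-1,11,0,0,-0.3,2.1,-0.6,-1,14,0,0,-0.3,2.6,-0.6,-1,17,0,0,-0.3,3.1,-0.7,-1,20,0,0,-0.3,3.7,-0.7,-1,23,0,0,-0.3,4.2,-0.6,-1,26,0,0,-0.3,4.7,-0.6,-1,29,0,0,-0.3,5.2,-0.5,-1])

```text
time: 15.05
tool_pos: [0.559, -0.18, 0.115]
tool_rot: [-1.6, 1.564, -0.78]
contact_force: [2.3, -8.9, -2.0]
opening: 0.0003
```

```bash
python3 - <<'E'
from look import *
look('l7'); arc(LA,-42,12)
E
```

```text
rad 0.08931910833527992 ang -112.10925037560055
now 15.15 [ 0.5584 -0.1793  0.1151] 47.0 F [ 0.  -4.5 -0.9] 0.0005434137166477885 q6 -1.2601889012927707
3.5,0.0,0.0,0.0,0.5,-0.2,-1
7.0,0.0,0.0,0.0,1.0,-0.3,-1
10.5,0.0,0.0,0.0,1.6,-0.4,-1
14.0,0.0,0.0,0.0,2.1,-0.5,-1
17.5,0.0,0.0,0.0,2.7,-0.6,-1
21.0,0.0,0.0,0.0,3.2,-0.6,-1
24.5,0.0,0.0,0.0,3.7,-0.6,-1
28.0,0.0,0.0,0.0,4.3,-0.5,-1
31.5,0.0,0.0,0.0,4.8,-0.4,-1
35.0,0.0,0.0,0.0,5.4,-0.3,-1
38.5,0.0,0.0,0.0,5.9,-0.2,-1
42.0,0.0,0.0,0.0,6.4,0.0,-1
```

View pics/l7.png

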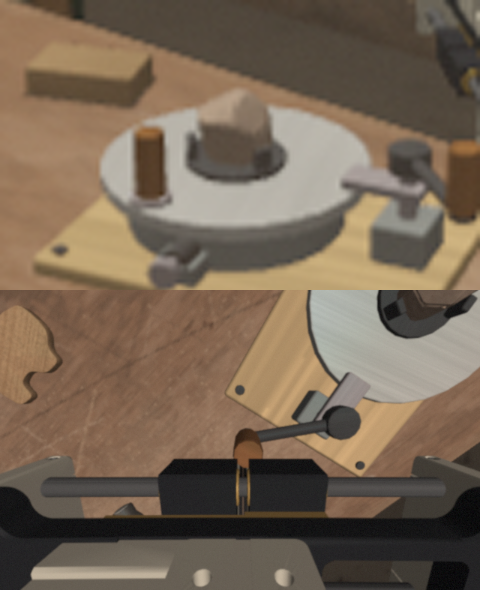

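Tightening nicely. Continue about 28° more, lowering slightly.

Emit:
jog_arm(plan=[3.5,0,0,0.3,0.5,-0.2,-1,7,0,0,0.5,1.0,-0.3,-1,10.5,0,0,0.5,1.6,-0.4,-1,14,0,0,0.5,2.1,-0.5,-1,17.5,0,0,0.5,2.7,-0.6,-1,21,0,0,0.5,3.2,-0.6,-1,24.5,0,0,0.5,3.7,-0.6,-1,28,0,0,0.5,4.3,-0.5,-1])

```text
time: 15.95
tool_pos: [0.5241, -0.1547, 0.1106]
tool_rot: [-1.166, 1.563, -0.835]
contact_force: [-0.5, -10.2, 2.5]
opening: 0.0004
```

```bash
python3 - <<'E'
from look import *
look('l8'); arc(LA,-15,5)
E
```

```text
rad 0.0890207409746044 ang -140.1959248012867
now 16.05 [ 0.5236 -0.1535  0.1104] 19.0 F [ 0.8 -4.5  1. ] 0.00027667683166919597 q6 -0.7555235305647954
3.0,0.0,0.0,0.0,0.4,-0.2,-1
6.0,0.0,0.0,0.0,0.9,-0.3,-1
9.0,0.0,0.0,0.0,1.3,-0.4,-1
12.0,0.0,0.0,0.0,1.8,-0.5,-1
15.0,0.0,0.0,0.0,2.3,-0.5,-1
```

View pics/l8.png

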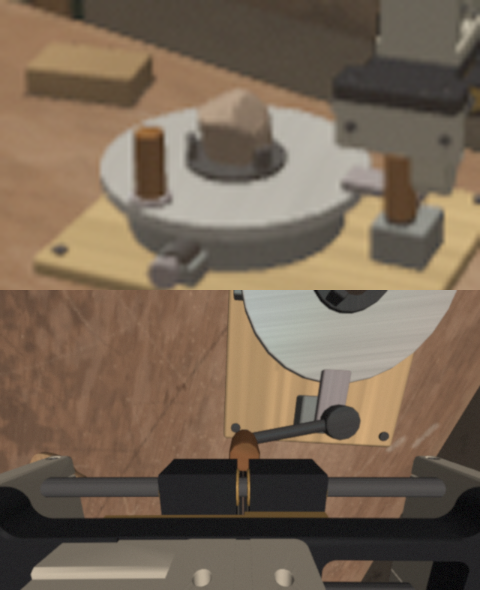

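Emit:
jog_arm(plan=[2,0,0,0.2,0.4,-0.2,-1,4,0,0,0.2,0.9,-0.3,-1,6,0,0,0.2,1.3,-0.4,-1])

```text
time: 16.35
tool_pos: [0.5164, -0.1432, 0.1087]
tool_rot: [-0.941, 1.563, -0.714]
contact_force: [0.1, -8.0, 4.5]
opening: 0.0003
```

Emit:
jog_arm(plan=[0,0,0,0,0.3,0,-1,0,0,0,0,0.3,0,-1])

```text
time: 16.55
tool_pos: [0.5152, -0.1397, 0.1084]
tool_rot: [-0.94, 1.565, -0.711]
contact_force: [-0.5, -5.8, 2.3]
opening: 0.0004
```

```bash
python3 - <<'E'
from look import *
look('l9'); arc(LA,-4,2)
E
```

```text
rad 0.08802966141358216 ang -150.6230343752344
now 16.65 [ 0.5153 -0.1397  0.1084] 13.1 F [-1.  -5.2  2.1] 0.00046109798842083145 q6 -0.6354289014753771
2.0,0.0,0.0,0.0,0.3,-0.1,-1
4.0,0.0,0.0,0.0,0.6,-0.2,-1
```

View pics/l9.png

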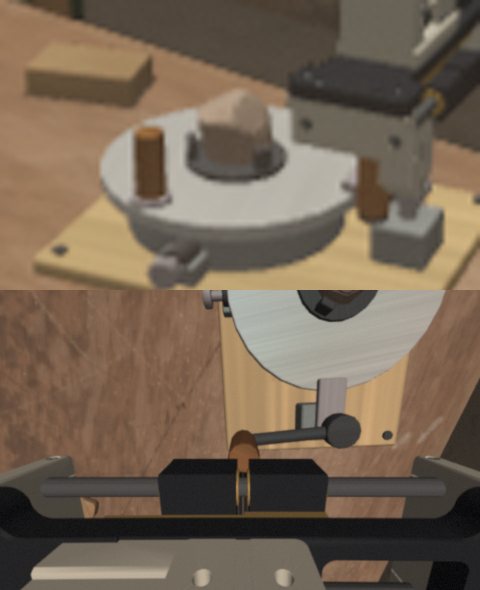

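Near the stop; push in small steps until the force climbs.

Emit:
jog_arm(plan=[0,0,0,0,0.3,0,-1,0,0,0,0,0.6,-0.1,-1,0,0,0,0,0.6,-0.1,-1])

```text
time: 16.95
tool_pos: [0.5131, -0.1343, 0.1083]
tool_rot: [-0.941, 1.565, -0.712]
contact_force: [0.4, -5.5, 1.8]
opening: 0.0004
```

Emit:
jog_arm(plan=[0,0,0,0,0.2,0,-1,0,0,0,0,0.4,-0.1,-1,0,0,0,0,0.4,-0.1,-1])

```text
time: 17.25
tool_pos: [0.513, -0.134, 0.1086]
tool_rot: [-1.052, 1.557, -0.823]
contact_force: [4.3, -18.9, -3.9]
opening: 0.0005
```

Firm stop at about 19 N. Back off and lift.

Emit:
jog_arm(plan=[0,0,0,0,-1.0,0,-1,0,0,0,0,-2.5,0,-1,0,0,0,-4,-2.5,0,-1,0,0,0,-8,-2.5,0,-1,0,0,0,-12,-4,0,-1,0,0,0,-14,-6,0,-1,0,0,0,-14,-6,0,-1])

```text
time: 17.95
tool_pos: [0.5249, -0.1903, 0.2498]
tool_rot: [-0.728, 1.563, -0.502]
contact_force: [0.1, 0.6, -0.1]
opening: 0.0005
```

```bash
python3 - <<'E'
from look import *
look('l10')
c=cams.read_camera("scene"); a=c["image"][140:260,230:430,::-1]; cv2.imwrite('pics/s10.png',cv2.resize(a,None,fx=4,fy=4,interpolation=cv2.INTER_CUBIC))
c=cams.read_camera("wrist"); cv2.imwrite('pics/w10.png',c["image"][:,:,::-1])
plan([])
E
```

```text
now 18.15 [ 0.5224 -0.1869  0.2444] 13.0 F [-0.3 -0.   0.5] 0.0001295689414849133 q6 -0.7096759220597834
```

View pics/s10.png

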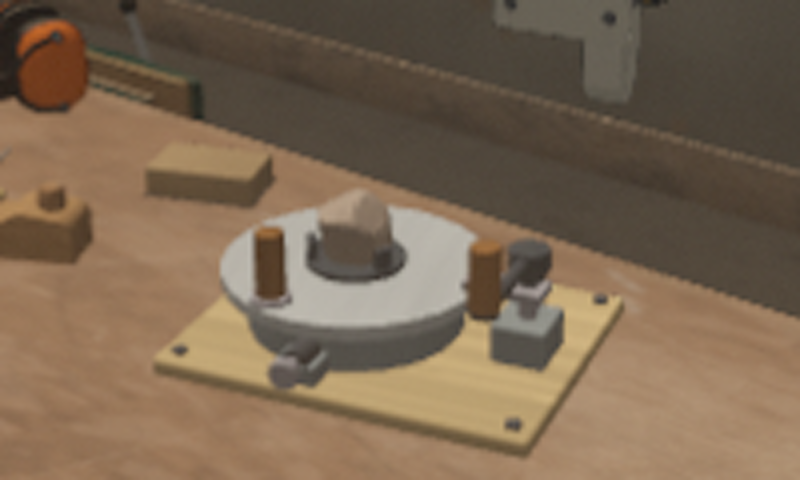

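View pics/w10.png

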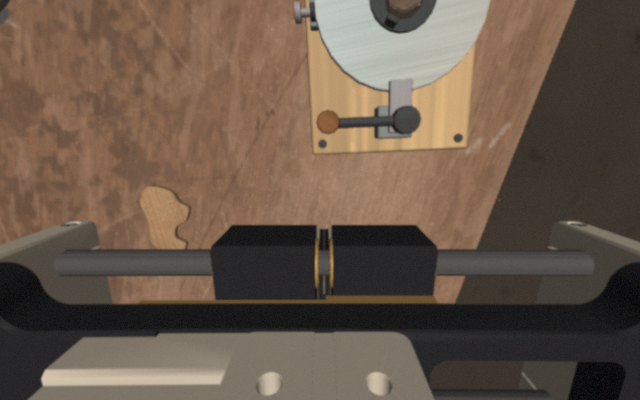

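The grip is back at its starting pixels (486,245), the cap sits at (285,371) and so is still dropped in, and the arm is clear. Handing in.

```bash
python3 -c "
from cell import robot
print(robot.hand_in())"
```

```text
the job is handed in; nothing more can be done
None
```

I freed the clamp, turned the table into its notch, tightened the clamp again and handed the job in at about 18 s of the 64 s allowed. The hand-in reports no verdict.

- **Clamp off:** I swung the lever anticlockwise to about 1.07 rad, measured from the camera image.
- **Notch:** I pushed the post in 8 mm steps until the plunger dropped, with the table at about 1.67 rad. The plunger cap moved 2.2 px right and 2.5 px up in the scene image. A 13 mm drop should give 2.3 and 2.4 px. The push force fell to nothing at the same moment. I did not push on to feel the 9 N rise.
- **Clamp on:** I swung the lever clockwise until it stopped moving under about 19 N.
- **Last checks:** The last picture shows the lever grip back at its starting position and the cap still dropped in. The arm is lifted clear with no contact force. The sanding block and the hand plane look unmoved; I did not re-check the wax tin, and nothing I did went near it.
- **Disagreements:** Absolute positions were off by a few mm. The wrist camera put the dropped cap at 116 mm from the axis instead of 119 mm, and the post at 84 mm instead of 80 mm. Neither changes the result.

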